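# Flip the alignment target out of the beam and the beam stop in

## Task

Alignment is finished, so close the beam: of the three flip mounts standing in a row in front of the interferometer, push the square alignment target over until it lies fully down out of the beam, and flip the round beam stop, which is lying down, fully upright into it (pushing its ball-ended lever over does that); the order does not matter. Push gently with the fingertips so that the mounts stay standing where they are and are never shifted or lifted. Do not touch the lens mount, leave it upright, and disturb nothing else on the table.

Things in the scene. Friction and masses are not known exactly. Their poses are not given: they have to be found in the camera images.
- target: Flip mount of the square alignment target, standing loose: round steel base 90 mm across, 24 mm thick (1.3 to 1.8 kg), 25 mm pedestal, hinge pin along the body's x at 80 mm height between two cheeks (52 mm over all, tops 90 mm high). A side push above about 4 N at lever height can tip it. Origin: centre of the base's underside, z up. Plate and lever swing on the pin as one 135 g piece.
- target_flap (a joint): Angle of that piece, rad: 0 = plate fully upright, in the beam; 1.571 = fully down, level towards the body's +y. Starts near 0. The ball counterweights the plate, so the piece rests by its weight at either stop (about 0.5 N at the ball frees it); once past about 45 degrees it drops by itself, damped, to the other stop.
- target_hinge (a point): Centre of the target mount's hinge pin, 80 mm above the table, axes as the body's. The right-angled gap between plate and lever is open from above: pushing the plate from there towards +y lays it down; pushing the ball from there towards -y stands the plate up.
- target_plate (a point): Centre of the square target plate: dark metal with an engraved cross, 64 x 64 mm, 5 mm thick, spanning 18 to 82 mm from the pin. Upright, it stands over the pin; down, it lies level, 80 mm above the table, on the body's +y side.
- target_knob (a point): Centre of the 23 mm steel ball ending the thumb lever, 55 mm from the pin; bar 8 x 5 mm, at a right angle to the plate. Plate upright: the lever is level towards the body's -y. Plate down: it stands upright over the pin.
- stop: Flip mount of the round beam stop, standing loose: round steel base 90 mm across, 24 mm thick (1.3 to 1.8 kg), 25 mm pedestal, hinge pin along the body's x at 80 mm height between two cheeks (52 mm over all, tops 90 mm high). A side push above about 4 N at lever height can tip it. Origin: centre of the base's underside, z up. Plate and lever swing on the pin as one 135 g piece.
- stop_flap (a joint): Angle of that piece, rad: 0 = plate fully upright, in the beam; 1.571 = fully down, level towards the body's +y. Starts near 1.57. The ball counterweights the plate, so the piece rests by its weight at either stop (about 0.5 N at the ball frees it); once past about 45 degrees it drops by itself, damped, to the other stop.
- stop_hinge (a point): Centre of the stop mount's hinge pin, 80 mm above the table, axes as the body's. The right-angled gap between plate and lever is open from above: pushing the plate from there towards +y lays it down; pushing the ball from there towards -y stands the plate up.
- stop_plate (a point): Centre of the solid round beam stop: dark metal disc 64 mm across, 5 mm thick, spanning 18 to 82 mm from the pin. Upright, it stands over the pin; down, it lies level, 80 mm above the table, on the body's +y side.
- stop_knob (a point): Centre of the 23 mm steel ball ending the thumb lever, 55 mm from the pin; bar 8 x 5 mm, at a right angle to the plate. Plate upright: the lever is level towards the body's -y. Plate down: it stands upright over the pin.
- lens: Flip mount of the same build with a glass lens in a round ring 64 mm across, 12 mm thick; starts upright (top 162 mm high, lever level towards the body's -y) and must not be touched. The three mounts stand in a row along the beam (world y turned some 17 degrees, the +y end nearer the robot), in any order, 0.19 to 0.3 m apart. Origin: centre of the base's underside.
- lens_flap (a joint): Angle of the lens, rad: 0 = fully upright, 1.571 = fully down. Starts near 0.
- blower: Bystander: rubber air blower standing on its foot, 58 mm across, 115 mm high; origin under its centre.
- alcohol: Bystander: white plastic bottle, 56 mm across, 130 mm high; origin under its centre.
- lens_case: Bystander: round grey lens case, 72 mm across, 34 mm high; origin under its centre.
- driver: Bystander: hex driver with a black handle, lying, 170 mm long along its x; origin under its middle.
- spare_post: Bystander: short steel post standing up, 25 mm across, 50 mm high; origin under its centre.
- lock_ring: Bystander: dark threaded ring lying flat between two of the mounts, 42 mm across, 10 mm high; origin under its centre.
- fork: Bystander: small steel clamping fork lying flat between two of the mounts, 64 x 24 mm, 9 mm high; origin under its middle.
Not all that is in view belongs to the job. What is shaped like the target but turquoise is not meant. Leave any pink look-alike of the stop alone.

How it is judged:
By the outcome, as a careful person would: the job done as asked, in the order asked, and still so for the second after the job is handed in, with the robot touching nothing.
It also fails if it takes over 51 s, if anything falls off the work surface, if the arm or the gripper's body presses on something with over 40 N, if the wrist force passes 120 N, or if a joint passes its speed limit or range.

## Robot

A 7-joint arm with a two-finger parallel gripper is mounted at the origin on the work surface. World frame = base frame: x ahead of the robot, y to its left, z up, the work surface at z = 0. Lengths are in m, angles in degrees, forces in N, time in s.
With the tool pointing down it reaches from about 0.425 to 1.025 m from the base axis. Payload 3.6 kg.
Tool frame: the origin (TCP) lies on the mounting face of the last link; the fingertips stand 173 mm ahead of it and the grasp point (between the pads) lies 155 mm ahead of it; z points along the fingers, x is the direction in which the jaws open and shut, and the axes are right-handed (so a half turn about z gives the same grasp; the last joint's range is limited). The gripper opens to 85 mm and grips with 20 to 120 N. Pads are 22 mm wide; open, the fingers measure 114 mm over their backs; the gripper's body (76 mm by 85 mm) begins 54 mm behind the grasp point. The pads swing forward as they close: fully open they stand 13 mm farther back than shut.
Start: joints at [58.241, 33.873, 2.773, 92.16, -1.908, 54.013, -1.931], TCP at [0.322, -0.649, 0.405] pointing down, gripper open.
Joint ranges: [-153.93, 153.93], [-27.13, 128.08], [-72.61, 78.16], [10.71, 143.7], [-87.88, 267.88], [4.46, 118.87], [-176.78, 176.78]. Speed limits (degrees/s): [147.25, 147.25, 180, 180, 180, 180, 180].

## Interface

Orientations are given as a 3x3 rotation matrix whose columns are the frame's x, y, z axes.
In Python, from cell import robot gives the robot as it stands. The module is installed in compiled form; this text tells all that it offers. Calls block until the motion is done:
- robot.movep(position, orientation): joint-space move of the TCP to a pose.
- robot.move_l(position, orientation=None, v=0.15): straight line of the TCP; orientation=None keeps the orientation; v is the mean speed in m/s.
- robot.move_joints(angles): joint-space move.
- robot.set_gripper(opening, grasp_force=None): finger opening in m; grasp_force is the grip in N (None keeps the last); returns when the fingers have stopped.
- robot.sleep(seconds).
- robot.inverse_kinematics(position, orientation): joint angles nearest the present ones, or None.
- robot.state(): the state.
- robot.camera(name): name is "scene" or "top" or "wrist"; returns a dict with "frame" (384x512x3 uint8, red, green, blue), "depth" (384x512 float32, m along the optical axis (not along the pixel's ray), 0 where there is no reading), "vertical_fov" (degrees; the focal length in pixels is half the picture's height over the tangent of half this angle, whatever the lens; pixels are square), "cx", "cy" (the principal point, pixels), "k1" (the pictures are not rectified: a ray, as slopes to the right and down, at radius r is drawn at 1 + k1 r^2 times it, then the intrinsics apply), "extrinsics" (4x4, takes a point from world to camera coordinates). Camera axes: x right, y down, z forward; pixel columns grow to the right and rows downward; lengths in m; the calibration is good to about 2 mm. A picture is of the moment at which its call begins.
A pose or a line that the arm cannot do raises robot.PlanningError and nothing moves.
- robot.job_done(): hands the job in, once; it reports no verdict.
Trained networks look in a picture, given as the dict that the camera call returned (one of the last four; its "shot" number tells which), for a name from the list of things; names that differ only in an ending like _2 or _b are one class to them, and where a whole thing is asked for, a point or a joint stands for the part that bears it (a point fixed in the world has none). Each returns a list of dicts, best first, with "conf" (0 to 1); they miss things now and then, are a little off and sometimes report something else, mostly with a low value. They report only what shows in the picture. A call takes as long as a camera call. They do not tell look-alikes from the thing itself.
- robot.regions_of(label, picture): "region" (384x512 bool, what is visible of it) and "bbox" ([left, top, right, bottom] in pixels, round what is visible of it).
The state is a dict: "time_s": time; "q": joint angles; "joint_vel": joint speeds; "tau": joint torques, N m; "tool_pos": TCP position; "eef_rot": TCP orientation; "ft_force": force on the tool from outside, world axes, zero at the start; "ft_torque": the same for the moment, N m; "finger_gap": finger opening in m.
Only numpy, scipy, OpenCV 4.12 (cv2) and the standard library are available. Lean on these libraries where they do the work, as an engineer would, in place of code of your own. Each camera call takes 0.05 s, during which the arm holds its last target. There are 200 camera calls.

## Working session

There is one attempt and no reset: what is moved stays moved. The work goes in short steps, each a Python script; the robot and the scene stay as the last script left them, time stands still between calls to the robot, and variables do not carry over. Pictures are saved under pics/ and viewed, about 8 in all and at most 12, crops included, and the job is handed in when it is done.

```bash
mkdir -p pics
cat > h.py <<'E'
import numpy as np, cv2
from cell import robot
def cloud(p):
    d=p["depth"];H,W=d.shape;f=H/2/np.tan(np.radians(p["vertical_fov"]/2))
    v,u=np.mgrid[0:H,0:W].astype(float)
    xd,yd=(u-p["cx"])/f,(v-p["cy"])/f
    x,y=xd.copy(),yd.copy()
    for _ in range(8):
        s=1+p["k1"]*(x*x+y*y);x,y=xd/s,yd/s
    P=np.stack([x*d,y*d,d],-1);E=np.array(p["extrinsics"])
    return (P-E[:3,3])@E[:3,:3]
def proj(p,X):
    E=np.array(p["extrinsics"]);c=E[:3,:3]@np.array(X)+E[:3,3];H=384;f=H/2/np.tan(np.radians(p["vertical_fov"]/2))
    s=c[:2]/c[2];s=s*(1+p["k1"]*(s@s));return s*f+[p["cx"],p["cy"]]
def save(p,n):cv2.imwrite("pics/"+n,p["frame"][:,:,::-1])
E
python3 - <<'E'
from h import *
for n in("scene","top"):
    p=robot.camera(n);save(p,n+"1.png");C=cloud(p)
    print(n,p["vertical_fov"],-np.array(p["extrinsics"])[:3,:3].T@np.array(p["extrinsics"])[:3,3])
    for l in("target","stop","lens","target_plate","stop_plate","target_knob","stop_knob"):
        for r in robot.regions_of(l,p)[:4]:
            m=r["region"]&(p["depth"]>0);Q=C[m]
            print(l,round(r["conf"],2),np.round(r["bbox"]),len(Q),np.round(np.median(Q,0),3) if len(Q) else"",Q[:,2].max().round(3) if len(Q) else"")
print(robot.state()["time_s"])
E
```

```text
scene 43.77259033580233 [ 1.04267401 -0.47650445  0.94990767]
target 0.78 [205. 305. 252. 369.] 2194 [ 0.765 -0.265  0.028] 0.166
target 0.57 [160. 248. 205. 311.] 1866 [ 0.617 -0.255  0.056] 0.167
target 0.18 [307. 218. 338. 252.] 871 [0.726 0.07  0.034] 0.04
stop 0.73 [247.  70. 279. 127.] 1150 [0.334 0.266 0.066] 0.165
stop 0.65 [268. 113. 305. 164.] 1199 [0.482 0.201 0.079] 0.149
lens 0.86 [221. 171. 257. 236.] 1652 [ 0.553 -0.037  0.06 ] 0.167
target_plate 0.81 [207. 305. 242. 338.] 699 [ 0.761 -0.259  0.122] 0.166
target_plate 0.7 [158. 247. 193. 305.] 745 [ 0.611 -0.254  0.116] 0.167
stop_plate 0.97 [252.  69. 279. 110.] 486 [0.328 0.269 0.124] 0.165
stop_plate 0.88 [269. 110. 300. 150.] 541 [0.475 0.184 0.085] 0.149
target_knob 0.93 [160. 250. 192. 302.] 774 [ 0.611 -0.253  0.114] 0.167
target_knob 0.82 [208. 305. 241. 340.] 753 [ 0.761 -0.258  0.122] 0.166
stop_knob 0.81 [264. 114. 292. 150.] 488 [0.475 0.18  0.085] 0.148
stop_knob 0.55 [250.  69. 277. 110.] 460 [0.328 0.269 0.124] 0.165
top 57.63618628419036 [0.47099087 0.02735619 0.8649603 ]
target 0.75 [348. 154. 405. 198
[... 160 characters left out ...]
63
stop 0.44 [157. 221. 207. 247.] 905 [0.473 0.183 0.083] 0.148
lens 0.96 [262. 185. 311. 223.] 1149 [ 0.542 -0.027  0.025] 0.164
target_plate 0.84 [373. 156. 406. 189.] 591 [ 0.606 -0.245  0.121] 0.165
target_plate 0.65 [261. 185. 310. 223.] 1121 [ 0.54  -0.026  0.025] 0.164
target_plate 0.62 [369.  89. 406. 138.] 640 [ 0.756 -0.253  0.115] 0.165
stop_plate 0.66 [134. 293. 178. 323.] 576 [0.33  0.269 0.116] 0.163
target_knob 0.86 [370.  93. 407. 136.] 693 [ 0.756 -0.254  0.113] 0.165
target_knob 0.65 [373. 155. 405. 184.] 625 [ 0.609 -0.246  0.119] 0.165
stop_knob 0.89 [159. 220. 207. 248.] 858 [0.473 0.181 0.083] 0.148
stop_knob 0.65 [129. 291. 175. 321.] 619 [0.33  0.269 0.116] 0.163
0.8
```

```bash
python3 -c "
import cv2,numpy as np
a=cv2.imread('pics/scene1.png');b=cv2.imread('pics/top1.png');cv2.imwrite('pics/s.png',cv2.resize(a,(768,576)));cv2.imwrite('pics/t.png',cv2.resize(b,(768,576)))"
```

```text
(no output)
```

View pics/s.png

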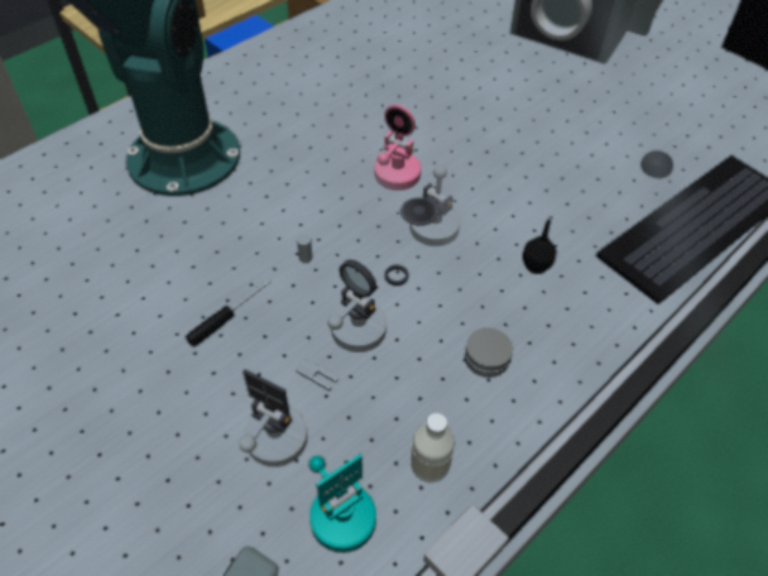

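View pics/t.png

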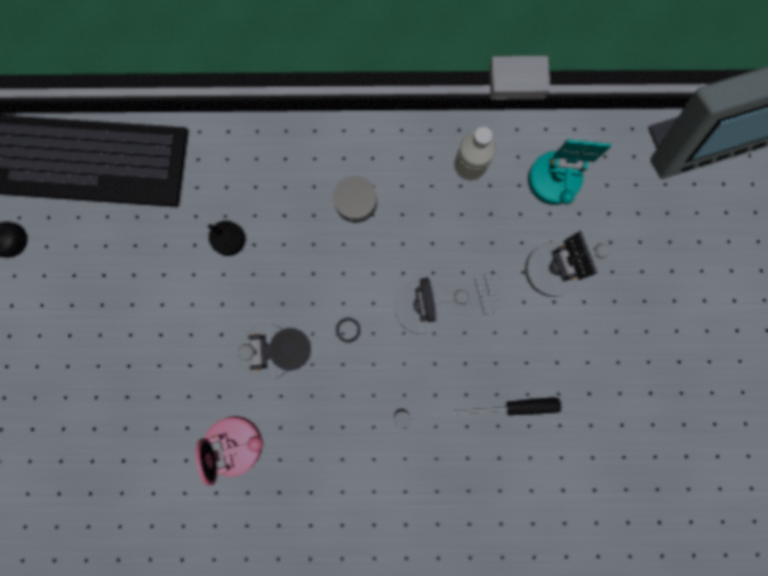

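```bash
cat > fit.py <<'E'
from h import *
from scipy.optimize import least_squares
def fit(pics,c0,R=0.14):
    for n,p in pics:
        Q=cloud(p)[p["depth"]>0];Q=Q[np.linalg.norm(Q[:,:2]-c0,axis=1)<R]
        b=Q[(Q[:,2]>.014)&(Q[:,2]<.032)];b=b[np.linalg.norm(b[:,:2]-c0,axis=1)<.1]
        # base: circle radius .045 top face; residual: outside points
        g=[]
        top=b[(b[:,2]>.02)]
        r=least_squares(lambda c:np.maximum(0,np.linalg.norm(top[:,:2]-c,axis=1)-.045)+0.02*np.linalg.norm(top[:,:2]-c,axis=1),np.median(top[:,:2],0),loss="soft_l1",f_scale=.002).x
        hull=cv2.minEnclosingCircle(top[:,:2].astype(np.float32))
        print(n,"base",r.round(4),np.round(hull[0],4),round(hull[1],4),"topz",np.median(top[:,2]).round(4),len(top))
        for lo,hi in((.07,.092),(.102,.128),(.128,.15),(.15,.175)):
            s=Q[(Q[:,2]>lo)&(Q[:,2]<hi)]
            if len(s)<8: continue
            m=s[:,:2].mean(0);w,V=np.linalg.eigh(np.cov(s[:,:2].T))
            print("  z",lo,hi,len(s),m.round(4),"ext",(np.sqrt(w)).round(4),"minor ang",np.degrees(np.arctan2(V[1,0],V[0,0])).round(1),"maxz",s[:,2].max().round(4))
E
python3 - <<'E'
from fit import *
pics=[(n,robot.camera(n)) for n in("scene","top")]
for k,c in(("target",(.605,-.235)),("lens",(.55,-.03)),("stop",(.475,.2))):
    print(k);fit(pics,np.array(c))
rows=[]
for n,p in pics:
  for c in((265,0),):pass
p=pics[1][1];a=p["frame"][140:260]
cr=[cv2.resize(p["frame"][y:y+72,x:x+96],(400,300),interpolation=2) for x,y in((330,140),(140,195))]
p=pics[0][1];cr+=[cv2.resize(p["frame"][y:y+72,x:x+96],(400,300),interpolation=2) for x,y in((135,240),(240,100))]
cv2.imwrite("pics/c.png",np.vstack([np.hstack(cr[:2]),np.hstack(cr[2:])])[:,:,::-1])
E
```

```text
target
scene base [ 0.6044 -0.2494] [ 0.604  -0.2494] 0.0454 topz 0.0245 746
  z 0.07 0.092 497 [ 0.6373 -0.2674] ext [0.0203 0.0443] minor ang -82.0 maxz 0.0919
  z 0.102 0.128 164 [ 0.6063 -0.2503] ext [0.0009 0.0195] minor ang -71.4 maxz 0.1279
  z 0.128 0.15 149 [ 0.6068 -0.2501] ext [0.0008 0.019 ] minor ang -71.4 maxz 0.15
  z 0.15 0.175 164 [ 0.6048 -0.2496] ext [0.0016 0.0191] minor ang -71.5 maxz 0.1663
top base [ 0.6017 -0.2426] [ 0.6027 -0.2456] 0.0442 topz 0.0235 578
  z 0.07 0.092 356 [ 0.6463 -0.2581] ext [0.0221 0.0529] minor ang -85.1 maxz 0.0919
  z 0.102 0.128 134 [ 0.6022 -0.2435] ext [0.0005 0.0183] minor ang -71.9 maxz 0.128
  z 0.128 0.15 129 [ 0.6021 -0.2435] ext [0.0005 0.0185] minor ang -72.0 maxz 0.15
  z 0.15 0.175 144 [ 0.6023 -0.2446] ext [0.0016 0.0185] minor ang -71.9 maxz 0.1649
lens
scene base [ 0.544  -0.0322] [ 0.544  -0.0318] 0.0458 topz 0.0248 558
  z 0.07 0.092 299 [ 0.5494 -0.0515] ext [0.0135 0.0233] minor ang -175.0 maxz 0.092
  z 0.102 0.128 149 [ 0.542  -0.0347] ext [0.0018 0.0161] minor ang -80.6 maxz 0.1274
  z 0.128 0.15 155 [ 0.547 -0.03
[... 393 characters left out ...]
[ 0.5355 -0.0296] ext [0.0036 0.0271] minor ang -80.2 maxz 0.1499
  z 0.15 0.175 140 [ 0.5418 -0.0298] ext [0.0035 0.014 ] minor ang -81.0 maxz 0.1637
stop
scene base [0.4797 0.2171] [0.4736 0.2196] 0.0451 topz 0.0247 340
  z 0.07 0.092 589 [0.4658 0.1869] ext [0.0243 0.0401] minor ang -109.3 maxz 0.092
  z 0.102 0.128 22 [0.4723 0.2203] ext [0.0023 0.0027] minor ang -80.2 maxz 0.1253
  z 0.128 0.15 67 [0.4742 0.2174] ext [0.0047 0.0058] minor ang -47.7 maxz 0.1486
top base [0.4707 0.2238] [0.4707 0.2226] 0.0446 topz 0.0235 375
  z 0.07 0.092 909 [0.4654 0.1855] ext [0.0225 0.038 ] minor ang -111.4 maxz 0.0919
  z 0.128 0.15 100 [0.4713 0.2207] ext [0.0055 0.0058] minor ang -74.5 maxz 0.1469
```

View pics/c.png

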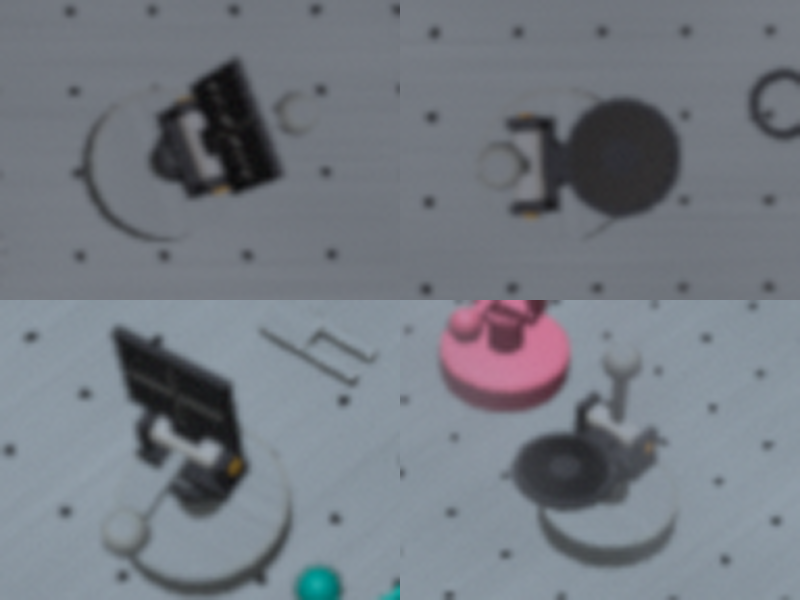

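```bash
cat >> h.py <<'E'
def push(H,yb,s0,s1,tipz,v=.04,shift=0):
    """H hinge xy, yb unit body +y; slide the tool from s0 to s1 along yb at tip height"""
    yb=np.array(yb);xb=np.array([yb[1],-yb[0]]);best=None
    q0=np.array(robot.state()["q"])
    for sg in(1,-1):
        x=np.array([*(sg*xb),0]);z=np.array([0,0,-1.]);R=np.column_stack([x,np.cross(z,x),z])
        q=robot.inverse_kinematics([*(H+s0*yb),.42],R)
        if q is not None:
            c=np.abs(np.array(q)-q0).max()
            if best is None or c<best[0]:best=(c,R,q)
    R=best[1];print("q",np.round(best[2]))
    P=lambda s,z:[*(np.array(H)+s*yb),z+.173]
    robot.movep(P(s0,.25),R);robot.move_l(P(s0,tipz),v=.12)
    f0=np.array(robot.state()["ft_force"]);n=12
    for s in np.linspace(s0,s1,n+1)[1:]:
        robot.move_l(P(s,tipz),v=v);f=np.array(robot.state()["ft_force"])-f0
        print(round(s,3),f.round(2),end=" ")
        if np.linalg.norm(f[:2])>6:print("STOP");break
    robot.sleep(.5);robot.move_l(P(s,.25),v=.15);print("t",robot.state()["time_s"])
E
python3 - <<'E'
from h import *
for n in("scene","top"):
    p=robot.camera(n);Q=cloud(p)[p["depth"]>0]
    Q=Q[np.linalg.norm(Q[:,:2]-[.463,.165],axis=1)<.06];Q=Q[(Q[:,2]>.076)&(Q[:,2]<.088)]
    Q=Q[np.linalg.norm(Q[:,:2]-[.472,.221],axis=1)>.03]
    c,r=cv2.minEnclosingCircle(Q[:,:2].astype(np.float32));print(n,np.round(c,4),round(r,4),np.median(Q[:,2]),np.array(c)-[.472,.221],Q[:,:2].mean(0))
a=np.radians(-71.7);yb=-np.array([np.cos(a),np.sin(a)])
robot.set_gripper(0.0)
push(np.array([.603,-.2465]),yb,-.045,.052,.122)
p=robot.camera("scene");save(p,"a.png");t=robot.camera("top")
cv2.imwrite("pics/a.png",np.hstack([cv2.resize(q["frame"][y:y+96,x:x+96],(400,400)) for q,x,y in((p,125,230),(t,320,125))])[:,:,::-1])
from fit import fit
fit([("s",p),("t",t)],np.array([.603,-.247]),.11)
E
```

```text
scene [0.4734 0.1712] 0.034 0.0839690434261579 [ 0.00136239 -0.04980822] [0.47707307 0.16711326]
top [0.4754 0.1722] 0.0317 0.08294456240507776 [ 0.00343466 -0.04882497] [0.47532343 0.16910999]
q [ 34.  31. -19.  97.  12.  54.  29.]
-0.037 [-1.05  0.39 -0.68] -0.029 [-0.73  0.36 -1.  ] -0.021 [-0.38 -0.16 -0.25] -0.013 [-0.66 -0.18 -1.62] -0.005 [-0.49  0.28 -0.28] 0.004 [-0.44 -0.22 -0.89] 0.012 [-0.94  0.63  0.74] 0.02 [-0.13  0.65 -0.02] 0.028 [ 0.47  0.9  -0.57] 0.036 [ 0.61  0.15 -0.59] 0.044 [ 0.27  0.54 -0.8 ] 0.052 [ 0.19 -0.   -0.77] t 10.3833
s base [ 0.6056 -0.2506] [ 0.6048 -0.2499] 0.0452 topz 0.0246 858
  z 0.07 0.092 1098 [ 0.6026 -0.2152] ext [0.0216 0.0386] minor ang -124.0 maxz 0.0919
  z 0.102 0.128 18 [ 0.6053 -0.2498] ext [0.0012 0.0028] minor ang -58.6 maxz 0.1183
  z 0.128 0.15 111 [ 0.6066 -0.2506] ext [0.0051 0.0056] minor ang 141.4 maxz 0.1487
t base [ 0.603  -0.2487] [ 0.6027 -0.2459] 0.044 topz 0.023 185
  z 0.07 0.092 1005 [ 0.5953 -0.2089] ext [0.0211 0.0335] minor ang -118.2 maxz 0.0919
```

View pics/a.png

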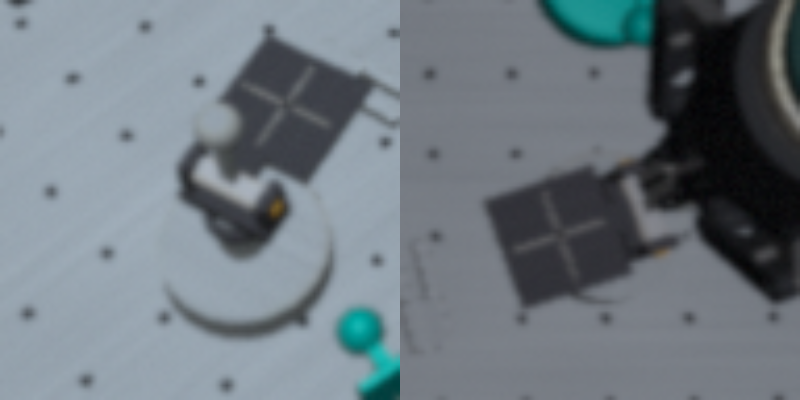

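Run:
```python
from h import *
from fit import fit
yb=np.array([.055,-1]);yb/=np.linalg.norm(yb)
push(np.array([.472,.2205]),yb,.042,-.024,.111)
robot.movep([.45,.0,.45],np.array(robot.state()["eef_rot"]))
p=robot.camera("scene");t=robot.camera("top")
cv2.imwrite("pics/b.png",np.hstack([cv2.resize(p["frame"][50:370,130:350],(385,560)),cv2.resize(t["frame"][y0:y0+280,x0:x0+200],(400,560))] if (y0:=90) and (x0:=110) else 0)[:,:,::-1])
fit([("s",p),("t",t)],np.array([.472,.2205]),.11)
fit([("s",p)],np.array([.603,-.247]),.11)
fit([("s",p)],np.array([.543,-.031]),.11)
```

```text
q [ -7.  18. -23. 118.  10.  45. -33.]
0.037 [-0.6   0.28 -0.63] 0.031 [-1.27  0.48 -0.41] 0.026 [-0.54  1.02 -0.34] 0.02 [-0.   -0.   -0.23] 0.014 [-1.25 -0.52 -1.07] 0.009 [-0.05 -1.31 -0.16] 0.003 [-0.36 -0.73  0.2 ] -0.002 [ 0.2  -0.86 -0.59] -0.008 [-0.36 -0.06  0.35] -0.013 [ 0.64 -0.14  0.33] -0.019 [-0.96  0.23  0.09] -0.024 [-0.8   0.05  0.05] t 18.325
s base [0.4725 0.219 ] [0.4715 0.2191] 0.0462 topz 0.0248 500
  z 0.07 0.092 186 [0.4729 0.2277] ext [0.0159 0.0219] minor ang 175.6 maxz 0.092
  z 0.102 0.128 117 [0.4724 0.2188] ext [0.0015 0.0159] minor ang -85.6 maxz 0.1279
  z 0.128 0.15 144 [0.4736 0.2194] ext [0.0017 0.0182] minor ang -83.9 maxz 0.1498
  z 0.15 0.175 77 [0.4737 0.22  ] ext [0.002  0.0133] minor ang -84.3 maxz 0.1656
t base [0.4711 0.2201] [0.4711 0.2219] 0.0447 topz 0.0237 585
  z 0.07 0.092 247 [0.4693 0.2424] ext [0.013 0.027] minor ang -175.7 maxz 0.092
  z 0.102 0.128 68 [0.4714 0.2195] ext [0.0004 0.016 ] minor ang -85.4 maxz 0.1279
  z 0.128 0.15 98 [0.4716 0.22  ] ext [0.0013 0.0195] minor ang -85.5 maxz 0.1499
  z 0.15 0.175 91 [0.4703 0.2214] ext [0.0018 0.0129] minor ang -85.6 maxz 0.1641
s base [ 0.6049 -0.2498] [ 0.6046 -0.2494] 0.0457 topz 0.0244 873
  z 0.07 0.092 1084 [ 0.6022 -0.2147] ext [0.0216 0.0382] minor ang -124.1 maxz 0.0919
  z 0.102 0.128 18 [ 0.6053 -0.2494] ext [0.0017 0.0028] minor ang -55.5 maxz 0.1179
  z 0.128 0.15 111 [ 0.6066 -0.2506] ext [0.0052 0.0057] minor ang 139.5 maxz 0.1499
s base [ 0.5443 -0.0318] [ 0.544  -0.0319] 0.0462 topz 0.0248 557
  z 0.07 0.092 292 [ 0.5494 -0.0515] ext [0.0134 0.0235] minor ang -175.3 maxz 0.092
  z 0.102 0.128 149 [ 0.5433 -0.0343] ext [0.0017 0.0163] minor ang -79.7 maxz 0.1279
  z 0.128 0.15 158 [ 0.5468 -0.033 ] ext [0.0022 0.0197] minor ang -78.6 maxz 0.15
  z 0.15 0.175 124 [ 0.5451 -0.0319] ext [0.0036 0.0137] minor ang -78.6 maxz 0.1649
```

View pics/b.png

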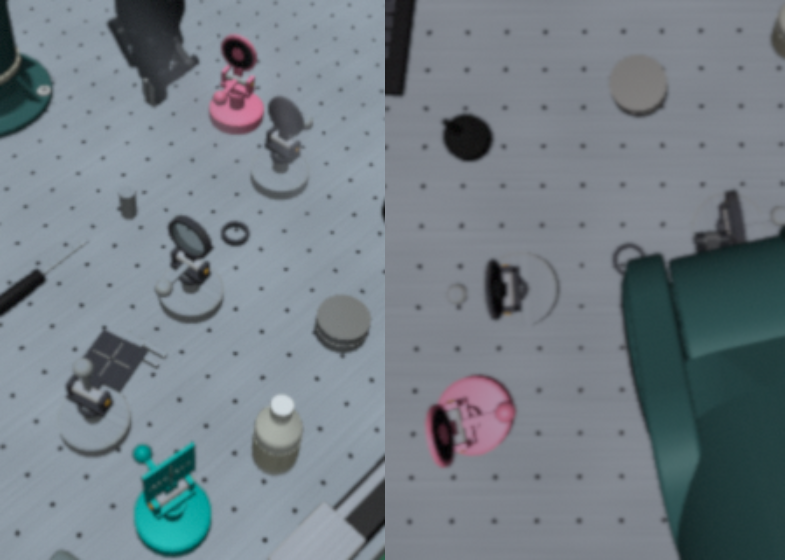

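The pictures show the stop fully upright, the target lying level, and the lens and everything else unmoved. The robot is clear, so I am handing in.

```bash
python3 -c "
from cell import robot
robot.job_done();print(robot.state()['time_s'])"
```

```text
the job is handed in; nothing more can be done
the job is handed in; nothing more can be done
```

The beam is closed: the square target lies fully down and the round beam stop stands fully upright. I pushed each one over with the closed fingertips. The wrist force readings during the pushes changed by less than about 2 N, close to the sensor noise.

**Last checks before handing in:**
- **Target:** the plate is level at about 80 mm and its ball stands over the pin.
- **Stop:** the plate is vertical with its top at about 164 mm and its lever is level.
- **Mounts:** the bases of the target and lens mounts measured within about 1–2 mm of where they started. The stop's base does too, as seen from the top camera. Its first scene-camera fit was up to 7 mm off because the lowered plate hid part of the base. The lens is still upright.
- **Bystanders and look-alikes:** those visible in the last pictures look untouched, but I did not measure them.

No check failed. The two cameras differed by about 2–5 mm in absolute position. The last motion ended at about 18 s, followed by a short move clear of the mounts, well under the 51 s limit.

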